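# Stop the bench tumbler, loosen its packed media, and reset the stop

## Robot

A 7-joint arm with a two-finger parallel gripper is mounted at the origin on the work surface. World frame = base frame: x ahead of the robot, y to its left, z up, the work surface at z = 0. Lengths are in m, angles in rad, forces in N, time in s.
With the tool pointing down it reaches from about 0.425 to 0.95 m from the base axis. Payload 4.7 kg.
Tool frame: the origin (TCP) lies at the very end of the fingers, on their centre line; the grasp point (between the pads) lies 19 mm behind it; z points along the fingers, y is the line along which they close (so a half turn about z gives the same grasp; the last joint's range is limited). The gripper opens to 87 mm and grips with 3 to 60 N. Pads are 19 mm wide; open, the fingers measure 117 mm over their backs; the gripper's body (75 mm by 190 mm) begins 51 mm behind the grasp point.
Start: joints at [-1.176, 0.469, -0.049, 1.532, 0.024, 1.141, -0.082], TCP at [0.278, 0.615, 0.223] pointing down, gripper open.
Joint ranges: [-2.59, 2.59], [-0.33, 1.99], [-1.39, 1.29], [0.1, 2.45], [-1.04, 4.18], [0.21, 1.99], [-2.66, 2.66]. Speed limits (rad/s): [2.57, 2.57, 3.14, 3.14, 3.14, 3.14, 3.14].

## Interface

Orientations are given as [roll, pitch, yaw] about the fixed x, y, z axes, in that order (R = Rz(yaw) Ry(pitch) Rx(roll)).
In Python, from rig import arm gives the robot as it stands.
- The arm moves only by the tool send_rows, never from a script. Its argument "rows" is a list of rows, each a list of 5 numbers: the closure, from -1 (fully open) to 1 (shut), then the shift along the tool's x, y, z normalised to -1 to 1, where 1 is 10 cm, then the turn about the tool's z normalised to -1 to 1, where 1 is pi/4 rad. A call has 1 to 5 rows; each row shifts and turns the commanded pose from where the row before left it, along the tool's axes as they then stand; what a row does not reach is not made up. A row lasts 1/8 s, in which the tool goes at most 62.5 mm and 10.7 degrees, less where a joint would pass 70% of its speed; a pose out of reach is approached as far as the arm can. A call with a number of a shift or a turn outside -1 to 1 is refused whole. A call with a gripper value outside its range is refused whole. The fingers move at their own pace and stop on an object; "grip_force" is the grip in N (left out, the last holds). Time passes only in rows, so rows that do not move let the fingers close. It gives the time, the measured TCP pose, the force, the opening and the grip force at its end, in the units of the state.
- arm.read_state(): the state, without advancing time (a new reading comes with each control period).
- arm.snapshot(name): name is "scene" or "top" or "wrist"; returns the picture (480x640x3 uint8, red, green, blue); there is no depth.
- arm.get_calibration(name): a dict with "vfov" (degrees; the focal length in pixels is half the picture's height over the tangent of half this angle, whatever the lens; pixels are square), "cx", "cy" (the principal point, pixels), "position" and "rotation" of the camera in the world. Camera axes: x right, y down, z forward; pixel columns grow to the right and rows downward; lengths in m; the calibration is good to about 2 mm. A picture is of the moment at which its call begins: read the wrist's pose just before it. get_calibration takes no time and is no camera call; for the wrist camera it gives the pose at the moment of the call.
- arm.finish_job(): hands the job in; it is judged then, once.
The state is a dict: "time_s": time; "q": joint angles; "joint_vel": joint speeds; "tau": joint torques, N m; "eef_pos": TCP position; "ee_rot": TCP orientation; "contact_force": force on the tool from outside, world axes, zero at the start; "torque": the same for the moment, N m; "gripper_width": opening from 0.0 (shut) to 1.0 (fully open); "grip_force": force on a finger pad.
Only numpy, scipy, OpenCV 4.12 (cv2) and the standard library are available. Lean on these libraries where they do the work, as an engineer would, in place of code of your own. Each camera call takes 0.05 s, during which the arm holds its last target. There are 200 camera calls.

## Task

The polishing media in the little vibratory tumbler has packed to one side: first press the red mushroom stop on the sloping control box down until it latches and let go of it. Then take the stirring rod out of its slanted stand, stir the balls with its tip close to the bowl's floor, at least two full turns clockwise (seen from above) round the centre post, and put the rod back down into its stand. Last, twist the red head clockwise until it is free to spring up again; keep all the balls in the bowl, never put the rod into the bowl unless the stop is latched, and leave the other things on the bench where they are.

Things in the scene. Friction and masses are not known exactly. Their poses are not given: they have to be found in the camera images.
- console: Grey wedge-shaped control box, fixed, 150 deep (its x) x 160 wide (its y); origin under its centre. Front (its -x) 45 high, back 103. Its dark panel slopes 25 degrees from level, facing up and to its -x. The red mushroom stop stands in the middle of the panel on a yellow disc; a black dial (12 high) and two low lamps sit 50 further up the slope, nothing else is near it.
- stop_top (a point): Centre of the top of the red mushroom head; z points out of the panel along the stop's axis (tilted 25 degrees from vertical), and the frame moves and turns with the head. The head is a round cap 40 in diameter and 21 thick, its top 40 out from the panel when up and 32 when latched (the cap's underside is then 10 off the panel).
- stop_press (a joint): How far the head is pressed in, m: 0 up (running), 0.008 latched, about 0.0105 at the hard stop. It needs up to 5 N and must be pushed past 0.0085 to latch; then it stays down by itself when let go. Released by the twist, it springs up by itself as soon as it is not held.
- stop_turn (a joint): Turn of the head, rad, clockwise as seen from outside positive: 0 at rest, limit 0.9. While latched, turning it past about 0.45 (use 0.6 to 0.8) frees the latch; it needs under 0.06 N m and the head turns back to about 0 by itself when let go.
- tumbler: Small vibratory tumbler, fixed: blue round foot 176 across, orange bowl on springs, 160 across outside, rim 126 above the bench. Origin at the centre of its underside on the bench, z up.
- bowl_floor (a point): Centre of the bowl's flat inner floor, 70 above the bench; axes as tumbler. Inside, the bowl is 72 in radius and 56 deep. In the middle stands a post, 10 in radius at the floor, 9 higher up, ending in a thin stud 57 above the floor.
- stirrer: Stirring rod, straight, 190 long, 130 g: round steel shaft 12 in diameter with a round end, and an orange handle 22 in diameter from 105 to 189 along it. Origin at the lower tip; z runs along the rod to the handle's end. It starts standing in the slanted stand, handle up, lying on the lower side of its tube.
- stand: Slanted rod stand, fixed: grey base 130 (x) x 90 (y) x 10 with two side cheeks 80 high carrying a dark steel tube that leans 25 degrees from vertical, its upper end towards the stand's -x. Origin at the centre of the underside.
- tube_mouth (a point): Centre of the tube's open upper end, about 110 above the bench; axes as stand. The tube is 29 in diameter inside, 95 deep along its axis, 43 in diameter outside at the flared mouth.
- tube_floor (a point): Centre of the tube's closed lower end, inside; axes as stand. The rod is home when its tip rests here (within 20).
- media0: One of eight ceramic media balls, 22 in diameter, 14 g, loose on the bowl's floor, all packed on one side at the start; origin at its centre.
- media1: One of eight ceramic media balls, 22 in diameter, 14 g, loose on the bowl's floor, all packed on one side at the start; origin at its centre.
- media2: One of eight ceramic media balls, 22 in diameter, 14 g, loose on the bowl's floor, all packed on one side at the start; origin at its centre.
- media3: One of eight ceramic media balls, 22 in diameter, 14 g, loose on the bowl's floor, all packed on one side at the start; origin at its centre.
- media4: One of eight ceramic media balls, 22 in diameter, 14 g, loose on the bowl's floor, all packed on one side at the start; origin at its centre.
- media5: One of eight ceramic media balls, 22 in diameter, 14 g, loose on the bowl's floor, all packed on one side at the start; origin at its centre.
- media6: One of eight ceramic media balls, 22 in diameter, 14 g, loose on the bowl's floor, all packed on one side at the start; origin at its centre.
- media7: One of eight ceramic media balls, 22 in diameter, 14 g, loose on the bowl's floor, all packed on one side at the start; origin at its centre.
- heatsink: Bystander: finned aluminium heat sink 70 x 60 x 30, loose; origin under its centre.
- flux_bottle: Bystander: amber bottle 44 in diameter, 110 high, loose; origin under its centre.
- solder_spool: Bystander: green solder spool 62 in diameter, 48 high, standing flat, loose; origin under its centre.
- parts_tray: Bystander: blue divided tray 75 x 110 x 30, loose; origin under its centre.
- screwdriver: Bystander: screwdriver 160 long, yellow handle, lying loose; origin under its middle.
Mind the look-alikes: they are no part of the job. What is meant by the stirrer is not turquoise, and is the larger of those in its own colour.

How it is judged:
On the way, in this order (a step that is already met when the one before it is completed fails the run):
1. the red stop is latched down and let go (value of joint stop_press above 0.006 m and contact force between the fingers and stop_turn below 0.1 N), for 0.2 s.
2. the rod is drawn out of its stand, the stop still latched (value of joint stop_press above 0.006 m and z of stirrer in the frame of stand above 0.12 m), for 0.05 s.
3. stirring: the rod's tip passes the +y side of the bowl, near the floor, the stop latched (value of joint stop_press above 0.006 m and horizontal distance between stirrer and bowl_floor below 0.074 m and z of stirrer in the frame of bowl_floor below 0.025 m and y of stirrer in the frame of bowl_floor above 0.02 m and x of stirrer in the frame of bowl_floor between -0.02 and 0.02 m), for 0.02 s.
4. stirring: the rod's tip passes the +x side of the bowl, near the floor, the stop latched (value of joint stop_press above 0.006 m and horizontal distance between stirrer and bowl_floor below 0.074 m and z of stirrer in the frame of bowl_floor below 0.025 m and x of stirrer in the frame of bowl_floor above 0.02 m and y of stirrer in the frame of bowl_floor between -0.02 and 0.02 m), for 0.02 s.
5. stirring: the rod's tip passes the -y side of the bowl, near the floor, the stop latched (value of joint stop_press above 0.006 m and horizontal distance between stirrer and bowl_floor below 0.074 m and z of stirrer in the frame of bowl_floor below 0.025 m and y of stirrer in the frame of bowl_floor below -0.02 m and x of stirrer in the frame of bowl_floor between -0.02 and 0.02 m), for 0.02 s.
6. stirring: the rod's tip passes the -x side of the bowl, near the floor, the stop latched (value of joint stop_press above 0.006 m and horizontal distance between stirrer and bowl_floor below 0.074 m and z of stirrer in the frame of bowl_floor below 0.025 m and x of stirrer in the frame of bowl_floor below -0.02 m and y of stirrer in the frame of bowl_floor between -0.02 and 0.02 m), for 0.02 s.
7. stirring: back at the +y side, a full clockwise turn made, and the balls have been shifted (of each of four pairs at least one is more than 12 mm from its start) (all of step 3 and distance of any of media0, media4 from where it was at the start of the episode above 0.012 m and distance of any of media1, media3 from where it was at the start of the episode above 0.012 m and distance of any of media2, media6 from where it was at the start of the episode above 0.012 m and distance of any of media5, media7 from where it was at the start of the episode above 0.012 m), for 0.02 s.
8. the rod is back in its stand and let go, the stop still latched (value of joint stop_press above 0.006 m and distance between stirrer and tube_floor below 0.02 m and contact force between the fingers and stirrer below 0.05 N and linear speed of stirrer below 0.03 m/s), for 0.2 s.
At the end, for the whole second after the job is handed in: The red stop is up again (pressed in less than 2 mm), the rod rests in its stand let go and still (its tip within 20 mm of the tube's floor centre), all eight balls lie in the bowl, and every bystander is within 30 mm of where it started (value of joint stop_press below 0.002 m and distance between stirrer and tube_floor below 0.02 m and contact force between the fingers and stirrer below 0.05 N and linear speed of stirrer below 0.03 m/s and horizontal distance between each of media0, media1, media2, media3, media4, media5, media6, media7 and bowl_floor below 0.076 m and z of each of media0, media1, media2, media3, media4, media5, media6, media7 in the frame of bowl_floor below 0.05 m and distance of each of heatsink, flux_bottle, solder_spool, parts_tray, screwdriver from where it was at the start of the episode below 0.03 m); the robot touches nothing.
It fails at once if the rod's tip is in the bowl while the stop is not latched (value of joint stop_press below 0.004 m and horizontal distance between stirrer and bowl_floor below 0.074 m and z of stirrer in the frame of bowl_floor below 0.05 m).
It fails at once if a ball leaves the bowl (horizontal distance between any of media0, media1, media2, media3, media4, media5, media6, media7 and bowl_floor above 0.086 m or z of any of media0, media1, media2, media3, media4, media5, media6, media7 in the frame of bowl_floor above 0.08 m).
It fails at once if a bystander is moved more than 30 mm (distance of any of heatsink, flux_bottle, solder_spool, parts_tray, screwdriver from where it was at the start of the episode above 0.03 m).
It also fails if it takes over 72 s, if anything falls off the work surface, if the arm or the gripper's body presses on something with over 40 N, if the wrist force passes 120 N, or if a joint passes its speed limit or range.

## Working session

There is one attempt and no reset: what is moved stays moved. The work goes in short steps, Python scripts to look and compute and a tool call to move; the robot and the scene stay as the last step left them, time stands still between calls to the robot, and variables do not carry over. Pictures are saved under pics/ and viewed, at most 10 in all, crops included, and the job is handed in when it is done.

Besides the shell and the picture viewer there is one more tool, called in YAML: its name, and indented under it one key for each argument. send_rows: Moves the arm, as the interface text tells. Its arguments: {"type":"object","properties":{"rows":{"type":"array"},"grip_force":{"type":"number"}},"required":["rows"]}

```bash
mkdir -p pics
python3 - <<'E'
from rig import arm
import cv2,numpy as np
for n in ("scene","top"):
    im=arm.snapshot(n); cv2.imwrite(f"pics/{n}0.png",im[:,:,::-1])
    c=arm.get_calibration(n); print(n,c)
print(arm.read_state())
E
```

```text
scene {'vfov': 56.02506653255599, 'cx': 321.49166306746116, 'cy': 230.67270506155168, 'position': array([ 1.1873875 , -0.24565798,  1.19042504]), 'rotation': array([-2.53933604, -0.00719483,  1.1256565 ])}
top {'vfov': 53.759193146767984, 'cx': 321.721450424513, 'cy': 236.93425251952777, 'position': array([0.44518248, 0.09278903, 1.32947111]), 'rotation': array([-3.05917903, -0.01108495, -1.57944464])}
{'time_s': 0.1, 'q': array([-1.17592954,  0.46936639, -0.04861185,  1.53361022,  0.02411235,
        1.14102408, -0.082294  ]), 'joint_vel': array([ 0.00020315, -0.00057722,  0.00197538, -0.00287411, -0.00121918,
        0.00152678,  0.00032592]), 'tau': array([ 6.14802830e-04, -5.09171677e+01, -8.11886927e-02, -2.36826915e+01,
       -6.14240323e-02,  3.45186610e-02,  4.69155509e-05]), 'eef_pos': array([0.27730821, 0.61478504, 0.22158553]), 'ee_rot': array([-3.13977212e+00,  6.94902759e-05,  2.71788197e+00]), 'contact_force': array([ 0.49739386,  0.23288809, -0.35200217]), 'torque': array([-0.02916734,  0.05279368, -0.03849099]), 'grip_force': 0.0, 'gripper_width': 1.0020762544234458}
```

View pics/scene0.png

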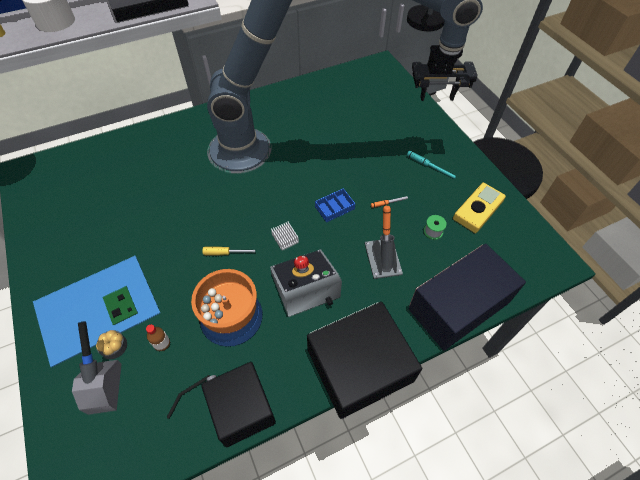

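View pics/top0.png

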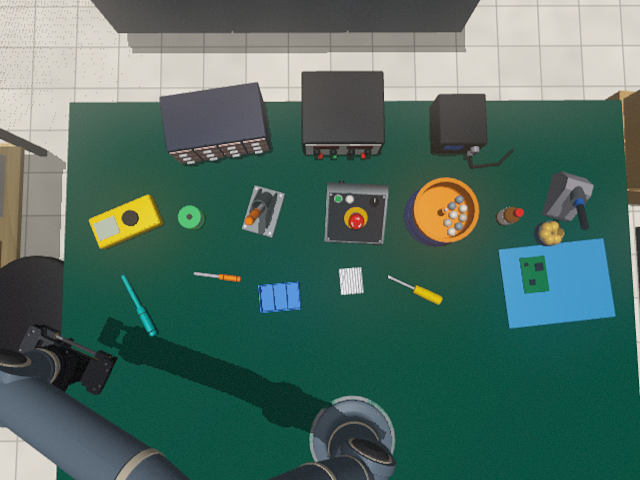

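The scene shows three candidates for the stirrer:
- The large orange rod in the slanted stand, at top (258,210) and scene (387,222).
- A small orange rod lying on the bench, at top (218,277).
- A turquoise rod, at top (140,305).

The description fits the large orange one in the stand. The console is at top (356,215), and the bowl is at top (445,210) with the balls on its -y side.

```bash
cat > h.py <<'E'
from rig import arm
import cv2,numpy as np
from scipy.spatial.transform import Rotation as R
def cal(n):
    c=arm.get_calibration(n); c['f']=240/np.tan(np.radians(c['vfov'])/2); c['R']=R.from_euler('xyz',c['rotation']).as_matrix(); return c
def ray(c,u,v):
    d=c['R']@np.array([(u-c['cx'])/c['f'],(v-c['cy'])/c['f'],1]); return c['position'],d/np.linalg.norm(d)
def onz(c,u,v,z):
    p,d=ray(c,u,v); return p+d*(z-p[2])/d[2]
def tri(c1,a,c2,b):
    p,d=ray(c1,*a); q,e=ray(c2,*b)
    s=np.linalg.lstsq(np.c_[d,-e],q-p,rcond=None)[0]; A=p+d*s[0];B=q+e*s[1]
    return (A+B)/2,np.linalg.norm(A-B)*1e3
def proj(c,P):
    x=c['R'].T@(np.asarray(P)-c['position']); return x[:2]/x[2]*c['f']+[c['cx'],c['cy']]
def mask(im,h0,h1,s=120,v=50,roi=None):
    h=cv2.cvtColor(im,cv2.COLOR_RGB2HSV); H=h[...,0].astype(int)
    m=((H>=h0)&(H<=h1) if h0<=h1 else (H>=h0)|(H<=h1))&(h[...,1]>s)&(h[...,2]>v)
    if roi: k=np.zeros_like(m); k[roi[1]:roi[3],roi[0]:roi[2]]=1; m&=k
    return m.astype(np.uint8)
def big(m):
    n,l,st,ce=cv2.connectedComponentsWithStats(m); i=1+np.argmax(st[1:,4]); return (l==i).astype(np.uint8),st[i],ce[i]
def go(P,yaw=None):
    s=arm.read_state(); e=R.from_euler('xyz',s['ee_rot']).as_matrix()
    d=e.T@(np.asarray(P)-s['eef_pos']); t=0 if yaw is None else -(yaw-s['ee_rot'][2])
    return np.round(d*10,3),np.round((t+np.pi/2)%np.pi-np.pi/2,3)/(np.pi/4)
E
python3 - <<'E'
from h import *
T,S=cal('top'),cal('scene')
t=cv2.imread('pics/top0.png')[:,:,::-1]; s=cv2.imread('pics/scene0.png')[:,:,::-1]
print('f',T['f'],S['f'])
for n,h0,h1,rt,rs in (('red',172,4,(330,190,385,245),(280,245,330,285)),('yel',20,32,(330,190,385,245),(280,245,330,290)),('handle',4,14,(235,185,285,240),(370,195,400,245)),('bowl',5,16,(400,170,490,250),(180,260,270,340))):
    r=[]
    for im,roi in ((t,rt),(s,rs)):
        m,st,ce=big(mask(im,h0,h1,roi=roi)); r.append(ce)
        y,x=np.nonzero(m); l=cv2.fitLine(np.c_[x,y].astype(np.float32),2,0,.01,.01).ravel()
        c=max(cv2.findContours(m,0,1)[0],key=cv2.contourArea)
        print(n,st,ce,'line',l,'ell',cv2.fitEllipse(c),'circ',cv2.minEnclosingCircle(c))
    print('  tri',tri(T,r[0],S,r[1]))
a=cv2.resize(t[165:265,220:400],None,fx=4.4,fy=3*4.4/3,interpolation=3)[:,:792]
a=cv2.resize(t[170:250,225:400],(790,361),interpolation=2)
b=cv2.resize(s[190:320,260:420],(290*1,236),interpolation=2)
cv=np.zeros((600,790,3),np.uint8); cv[:361]=a; cv[364:,:290]=b
cv[364:,300:590]=cv2.resize(t[165:255,395:506],(290,236)); cv2.imwrite('pics/crop1.png',cv[:,:,::-1])
E
```

```text
f 473.48365867017014 451.136253726792
red [349 213  15  17 167] [355.89820359 220.77245509] line [5.7368550e-02 9.9835306e-01 3.5589819e+02 2.2077246e+02] ell ((355.947021484375, 220.94715881347656), (13.630738258361816, 15.604610443115234), 176.6338348388672) circ ((355.9814758300781, 220.90740966796875), 8.151993751525879)
red [294 256  15  13 148] [300.95945946 262.15540541] line [ 9.7070891e-01 -2.4025860e-01  3.0095947e+02  2.6215540e+02] ell ((300.9516906738281, 262.1055908203125), (11.830150604248047, 14.608073234558105), 76.35733795166016) circ ((301.0, 262.0), 7.615873336791992)
  tri (array([ 0.58757191, -0.01272311,  0.10138049]), np.float64(3.0057595285016188))
yel [344 207  24  21 202] [354.76732673 214.22277228] line [ 9.8643172e-01 -1.6417189e-01  3.5476733e+02  2.1422278e+02] ell ((355.3689880371094, 217.8744659423828), (21.023494720458984, 21.41693687438965), 73.07649993896484) circ ((355.25341796875, 217.5821990966797), 11.761103630065918)
yel [292 267  15  10  58] [297.60344828 272.82758621] line [  0.91885364   0.39459848 297.60345    272.82758   ] ell ((298.16781
[... 809 characters left out ...]
 0.16340348]), np.float64(2.3083599658309155))
bowl [ 413  179   66   64 1177] [453.97960918 208.1011045 ] line [3.2809055e-01 9.4464630e-01 4.5397961e+02 2.0810110e+02] ell ((445.1297607421875, 210.70201110839844), (61.78377914428711, 64.88384246826172), 72.08454895019531) circ ((445.5, 210.5), 33.3542594909668)
bowl [ 191  269   66   64 2834] [226.27805222 299.450247  ] line [ 1.12639554e-01 -9.93635893e-01  2.26278046e+02  2.99450256e+02] ell ((224.30393981933594, 300.2964782714844), (62.2249641418457, 65.2406997680664), 57.60740661621094) circ ((224.05848693847656, 299.3533020019531), 33.20418930053711)
  tri (array([ 0.61907032, -0.24929042,  0.13436435]), np.float64(21.79996449006561))
```

View pics/crop1.png

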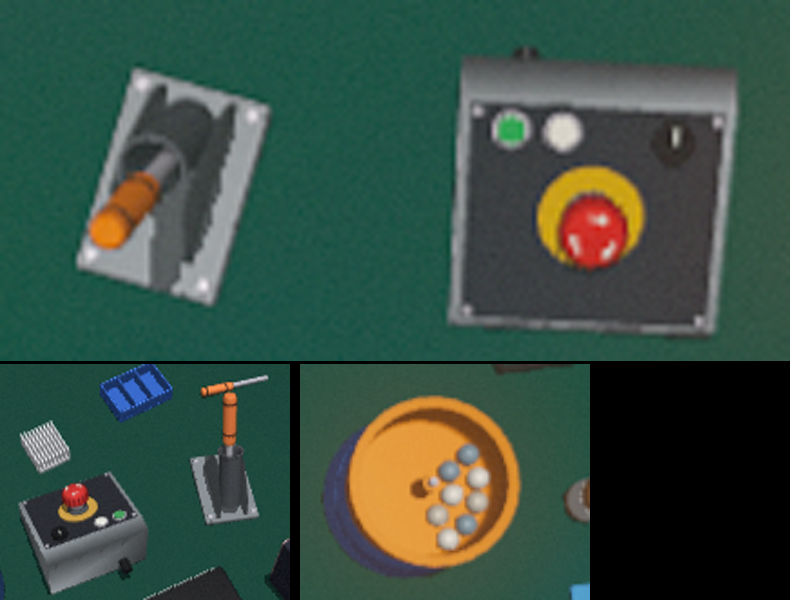

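The close crop confirms the large orange-handled rod standing in the slanted stand, at crop (125,205). The red stop is at crop (593,232) and the balls are on the bowl's right side. Next I work out the yaws and the rod axis.

Run:
```python
from h import *
T,S=cal('top'),cal('scene')
f=lambda x,y:(225+x/4.514,170+y/4.5125)
P=[onz(T,*f(*p),.01) for p in ((135,68),(270,104),(215,302),(78,266))]
print('stand corners',np.round(P,4).tolist(),'ctr',np.mean(P,0))
ang=lambda d:np.degrees(np.arctan2(d[1],d[0]))
print('stand x-axis',ang(P[0]-P[3]),ang(P[1]-P[2]),'perp+90',ang(P[0]-P[1]),ang(P[3]-P[2]), [np.linalg.norm(P[i]-P[(i+1)%4]) for i in range(4)])
F=[onz(T,*f(*p),z) for p,z in (((466,310),.05),((700,322),.05),((478,110),.098),((718,121),.098))]
print('console y',ang(F[0]-F[1]),ang(F[2]-F[3]),'x',ang(F[2]-F[0]),ang(F[3]-F[1]),np.mean(F,0))
print('bowl',onz(T,445.1,210.7,.126),onz(S,224.3,300.3,.126))
# rod axis from planes
def pl(c,x,y,dx,dy):
    n=np.cross(ray(c,x,y)[1],ray(c,x+20*dx,y+20*dy)[1]); return n/np.linalg.norm(n)
a=pl(T,253.29,214.77,.605,-.796); b=pl(S,386.18,219.64,.0207,-.99978)
d=np.cross(a,b); d/=np.linalg.norm(d); d*=np.sign(d[2]); print('rod dir',d,'tilt',np.degrees(np.arccos(d[2])),'az',ang(d))
p=np.linalg.lstsq(np.array([a,b,d]),np.array([a@T['position'],b@S['position'],d@np.array([.597,.247,.163])]),rcond=None)[0]
print('pt',p)
```

```text
stand corners [[0.7021, 0.2642, 0.01], [0.6788, 0.1801, 0.01], [0.5551, 0.2143, 0.01], [0.5782, 0.2991, 0.01]] ctr [0.62856335 0.23942388 0.01      ]
stand x-axis -15.712980038313205 -15.490164388834959 perp+90 74.52724605376267 74.79426786110183 [np.float64(0.08730493867803091), np.float64(0.12836120751029131), np.float64(0.08780679072543868), np.float64(0.12877154756134576)]
console y 86.60917014739171 86.96147537174943 x -3.4960953530166607 -3.122911637368932 [ 0.5984186  -0.01351018  0.074     ]
bowl [ 0.60966805 -0.23905952  0.126     ] [ 0.62027337 -0.24490603  0.126     ]
rod dir [-0.53990471  0.2187343   0.81280884] tilt 35.62872253732953 az 157.94540795512023
pt [0.6089547  0.23727697 0.17355741]
```

Run:
```python
from h import *
print(go([.57,-.0125,.28],np.radians(176.7)))
```

```text
(array([-5.247, -4.516, -0.576]), np.float64(-0.46600567337306953))
```

send_rows:
  rows:
    - [1,-0.2,-0.2,-0.4,0]
    - [1,-0.46,-0.4,-0.18,0]
    - [1,-0.46,-0.4,0,0]
    - [1,-0.46,-0.4,0,0]
    - [1,-0.46,-0.4,0,0]
  grip_force: 10

```text
time_s: 0.72
eef_pos: [0.3895, 0.3661, 0.28]
ee_rot: [-3.141, -0.0, 2.718]
contact_force: [0.7, -0.5, 0.0]
gripper_width: 0.514
grip_force: 0.0
```

send_rows:
  rows:
    - [1,-0.46,-0.4,0,0]
    - [1,-0.46,-0.4,0,0]
    - [1,-0.46,-0.4,0,0]
    - [1,-0.46,-0.4,0,0]
    - [1,-0.46,-0.4,0,0]

```text
time_s: 1.35
eef_pos: [0.5168, 0.0895, 0.2801]
ee_rot: [3.141, -0.0, 2.718]
contact_force: [0.4, 0.4, 0.3]
gripper_width: 0.014
grip_force: 0.0
```

send_rows:
  rows:
    - [1,-0.46,-0.4,0,0]
    - [1,-0.4,-0.3,0,0]
    - [1,0,0,0,-0.16]
    - [1,0,0,0,-0.16]
    - [1,0,0,0,-0.15]

```text
time_s: 1.98
eef_pos: [0.5657, -0.0079, 0.2796]
ee_rot: [-3.142, -0.001, 3.091]
contact_force: [-0.3, -0.2, -0.6]
gripper_width: 0.004
grip_force: 0.0
```

send_rows:
  rows:
    - [1,0,0,0,0]
    - [1,0,0,0,0]

```text
time_s: 2.22
eef_pos: [0.5659, -0.0078, 0.28]
ee_rot: [3.142, -0.0, 3.085]
contact_force: [0.0, 0.8, 0.5]
gripper_width: 0.008
grip_force: 0.0
```

Run:
```python
from h import *
s=arm.read_state(); print(s['eef_pos'],s['ee_rot'],s['contact_force'],s['gripper_width'])
W=cal('wrist'); im=arm.snapshot('wrist'); cv2.imwrite('pics/w1.png',im[:,:,::-1]); print(W['position'],W['rotation'],W['f'])
T,S=cal('top'),cal('scene')
print('top proj',proj(W,[.582,-.0125,.110]))
print('go',go([.576,-.0125,.13],np.radians(176.7)))
m,st,ce=big(mask(im,172,4)); print(st,ce); print(onz(W,*ce,.1065))
```

```text
[ 0.56589057 -0.00779408  0.28000554] [ 3.14154842e+00 -4.56916492e-04  3.08523694e+00] [0.04129969 0.77930844 0.54217624] 0.008407453733660865
[ 0.49953768 -0.00396047  0.44216457] [2.89708079e+00 3.05841843e-04 1.51550500e+00] 360.3079733016911
top proj [317.40482304 232.12670621]
go (array([-0.103, -0.042,  1.501]), np.float64(0.0025464790894703256))
[ 299  214   39   40 1030] [318.45145631 233.4776699 ]
[ 0.5842602  -0.01166327  0.1065    ]
```

View pics/w1.png

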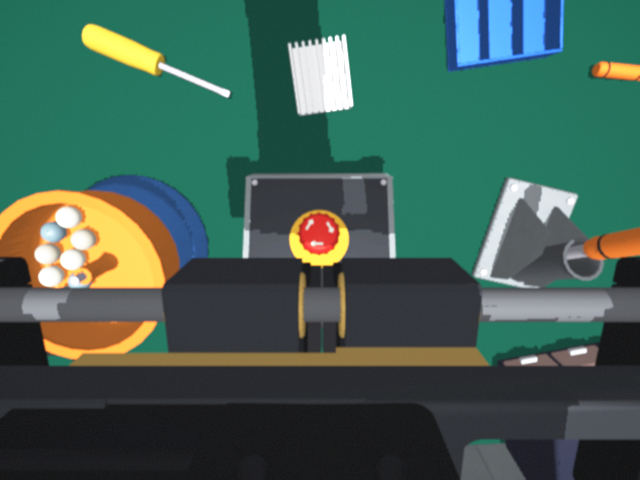

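The red stop is at wrist (318,233), within 2 mm of the predicted position. I'll descend to just above it.

send_rows:
  rows:
    - [1,-0.05,-0.02,0.5,0]
    - [1,-0.05,-0.02,0.5,0]
    - [1,0,0,0.4,0]
    - [1,0,0,0.18,0]
    - [1,0,0,0,0]

```text
time_s: 2.9
eef_pos: [0.5755, -0.0122, 0.1216]
ee_rot: [-3.141, -0.002, 3.087]
contact_force: [-0.0, -0.7, 0.8]
gripper_width: 0.007
grip_force: 0.0
```

send_rows:
  rows:
    - [1,-0.013,0,0.027,0]
    - [1,-0.013,0,0.027,0]
    - [1,-0.013,0,0.027,0]
    - [1,-0.013,0,0.027,0]
    - [1,0,0,0,0]

```text
time_s: 3.52
eef_pos: [0.5817, -0.0126, 0.1118]
ee_rot: [3.141, 0.001, 3.087]
contact_force: [-0.4, 1.0, 3.0]
gripper_width: 0.007
grip_force: 1.3
```

send_rows:
  rows:
    - [1,-0.012,0,0.027,0]
    - [1,-0.012,0,0.027,0]
    - [1,-0.012,0,0.027,0]
    - [1,0,0,0,0]

```text
time_s: 4.03
eef_pos: [0.5851, -0.0128, 0.1045]
ee_rot: [3.141, 0.001, 3.087]
contact_force: [-3.5, 0.8, 11.5]
gripper_width: -0.001
grip_force: 6.0
```

send_rows:
  rows:
    - [1,-0.012,0,0.027,0]
    - [1,-0.012,0,0.027,0]
    - [1,0,0,0,0]

```text
time_s: 4.4
eef_pos: [0.5861, -0.0129, 0.1036]
ee_rot: [3.139, -0.002, 3.086]
contact_force: [-16.7, 0.9, 42.5]
gripper_width: 0.008
grip_force: 23.2
```

Hard stop reached. I'll retreat along the axis and go up toward the stand.

send_rows:
  rows:
    - [1,0.1,0,-0.2,0]
    - [1,0.1,0,-0.3,0]
    - [-1,0,0,-0.6,0]
    - [-1,0,0,-0.6,0]
    - [-1,0,0,0,0]

```text
time_s: 5.03
eef_pos: [0.5694, -0.0121, 0.2723]
ee_rot: [3.14, 0.009, 3.087]
contact_force: [0.1, 0.5, -0.3]
gripper_width: 0.26
grip_force: 0.0
```

Run:
```python
from h import *
s=arm.read_state(); print(s['eef_pos'],s['ee_rot'],s['contact_force'])
T,S=cal('top'),cal('scene')
W=cal('wrist'); im=arm.snapshot('wrist')
m,st,ce=big(mask(im,172,4)); print(st,ce)
ax=np.array([-.422,.0243,.906]); b=np.array([.583,-.012,.110])
for d in (0,-.008): print(d,proj(W,b+ax*d))
s=arm.snapshot('scene'); m,st,ce=big(mask(s,172,4,roi=(280,245,330,285))); print('scene',st,ce)
for d in (0,-.008): print(d,proj(S,[.5876,-.0127,.1014]+ax*d))
m,st,ce=big(mask(arm.snapshot('top'),172,4,roi=(330,190,385,245))); print('top',st,ce)
cv2.imwrite('pics/w2.png',im[:,:,::-1])
print(go([.57,.24,.30],np.radians(164.4)))
```

```text
[ 0.569434   -0.01209806  0.2722816 ] [3.14022631 0.00866688 3.0867475 ] [ 0.1465076   0.4828211  -0.28512433]
[ 303  211   40   40 1020] [322.37254902 230.56078431]
0 [322.04157544 229.62209856]
-0.008 [322.00718751 231.21444784]
scene [294 258  15  13 148] [301.27027027 264.14189189]
0 [301.50929654 262.15472822]
-0.008 [302.01305294 264.43658475]Traceback (most recent call last):
  File "<stdin>", line 10, in <module>
  File "h.py", line 22, in big
    n,l,st,ce=cv2.connectedComponentsWithStats(m); i=1+np.argmax(st[1:,4]); return (l==i).astype(np.uint8),st[i],ce[i]
                                                       ~~~~~~~~~^^^^^^^^^^
    return _wrapfunc(a, 'argmax', axis=axis, out=out, **kwds)
    return bound(*args, **kwds)
ValueError: attempt to get argmax of an empty sequence
```

The scene view shows the red head shifted 2 px, matching the 8 mm latch. Next I go over to the stand.

Run:
```python
from h import *
print(go([.64,.245,.36],np.radians(164.4)))
```

```text
(array([-0.597,  2.604, -0.94 ]), np.float64(0.2775662207522655))
```

send_rows:
  rows:
    - [-1,0,0,-0.5,0]
    - [-1,0,0.2,-0.44,0]
    - [-1,-0.2,0.6,0,0]
    - [-1,-0.2,0.6,0,0]
    - [-1,-0.2,0.6,0,0]

```text
time_s: 5.8
eef_pos: [0.6369, 0.184, 0.3592]
ee_rot: [-3.14, -0.004, 3.087]
contact_force: [0.5, -0.3, 0.4]
gripper_width: 0.956
grip_force: 0.0
```

send_rows:
  rows:
    - [-1,0,0.6,0,0]
    - [-1,0,0,0,0.14]
    - [-1,0,0,0,0.14]
    - [-1,0,0,0,0]
    - [-1,0,0,0,0]

```text
time_s: 6.42
eef_pos: [0.64, 0.2422, 0.3604]
ee_rot: [-3.14, -0.002, 2.868]
contact_force: [0.5, -1.0, 0.3]
gripper_width: 0.998
grip_force: 0.0
```

Run:
```python
from h import *
s=arm.read_state(); print(s['eef_pos'],s['ee_rot'],s['gripper_width'])
W=cal('wrist'); T=cal('top'); im=arm.snapshot('wrist'); cv2.imwrite('pics/w3.png',im[:,:,::-1]); np.save('w3.npy',[W['position'],W['rotation']])
m,st,ce=big(mask(im,4,14)); print(st,ce); t=big(mask(cv2.imread('pics/top0.png')[:,:,::-1],4,14,roi=(235,185,285,240)))[2]
print(tri(W,ce,T,t))
c=max(cv2.findContours(m,0,1)[0],key=cv2.contourArea); print(cv2.minAreaRect(c))
y=np.radians(-15.6); ax=np.array([-np.sin(np.radians(25))*np.cos(y),-np.sin(np.radians(25))*np.sin(y),np.cos(np.radians(25))])
for L in (105,189): print(L,proj(W,np.array([.597,.247,.163])+ax*(L-147)/1e3))
```

```text
[0.64002457 0.24219532 0.36043322] [-3.14007617e+00 -1.98613457e-03  2.86834471e+00] 0.998027368046716
[307 135  23  50 682] [317.98240469 165.05278592]
(array([0.59737267, 0.24971492, 0.15593422]), np.float64(3.076011987892092))
((318.0, 159.5), (49.0, 22.0), 90.0)
105 [315.6327254  181.50854826]
189 [313.90856852 149.64681064]
```

View pics/w3.png

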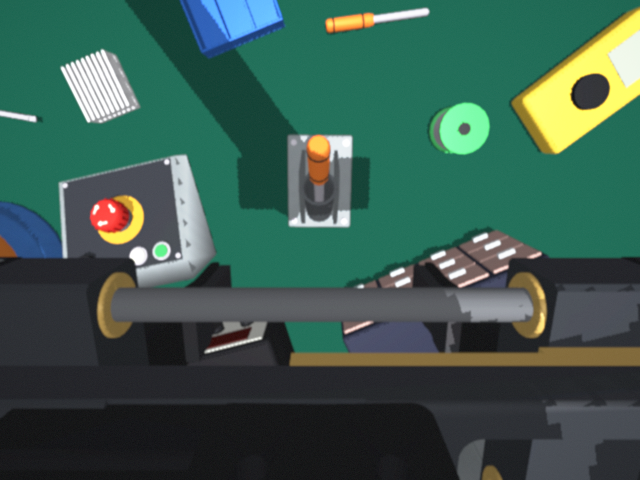

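Run:
```python
from h import *
W=cal('wrist'); 
P=[onz(W,*p,.01) for p in ((288,136),(352,136),(351,227),(289,226))]
C=np.mean(P,0); d=(P[3]+P[2]-P[0]-P[1]); print('stand',C,np.degrees(np.arctan2(d[1],d[0])),[np.linalg.norm(P[i]-P[(i+1)%4]) for i in range(4)])
E=onz(W,318.5,147.5,.19); print('end',E)
m=onz(W,319,201,.110); print('mouth?',m)
ax=np.r_[-np.sin(np.radians(25))*np.array([np.cos(np.radians(-15.6)),np.sin(np.radians(-15.6))]),np.cos(np.radians(25))]
for q in (E-ax*.184,E-ax*.040): print(q)
import cv2
im=cv2.imread('pics/w3.png'); cv2.imwrite('pics/w3c.png',cv2.resize(im[120:240,260:380],(600,600),interpolation=2))
```

```text
stand [0.62857249 0.24262278 0.01      ] -15.668038839121621 [np.float64(0.08807323519805868), np.float64(0.1285658264143035), np.float64(0.09063823183733918), np.float64(0.12710443326760332)]
end [0.57955999 0.2560196  0.19      ]
mouth? [0.63847705 0.23922233 0.11      ]
[0.6544572  0.23510792 0.02323937]
[0.59584199 0.25147359 0.15374769]
```

View pics/w3c.png

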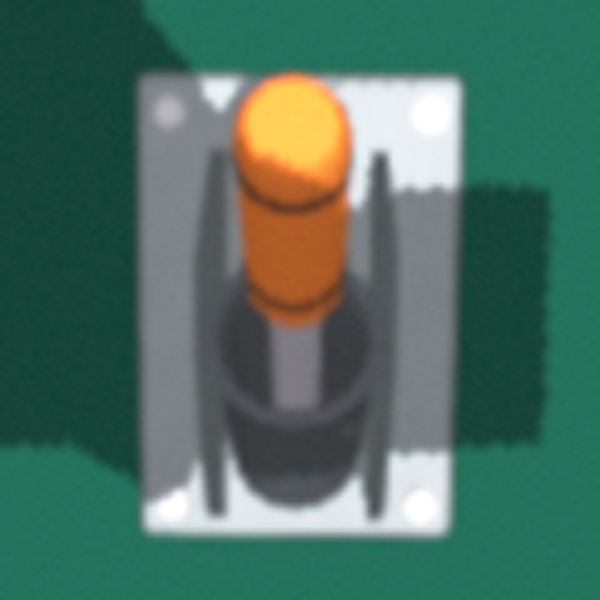

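Run:
```python
from h import *
print(go([.591,.251,.145],np.radians(164.4)))
```

```text
(array([ 0.494, -0.046,  2.16 ]), np.float64(-0.0012732395447351628))
```

send_rows:
  rows:
    - [-1,0.3,-0.046,0,0]
    - [-1,0.194,0,0.35,0]
    - [-1,0,0,0.6,0]
    - [-1,0,0,0.6,0]
    - [-1,0,0,0.4,0]

```text
time_s: 7.1
eef_pos: [0.5901, 0.2507, 0.164]
ee_rot: [-3.14, -0.003, 2.868]
contact_force: [0.6, 0.8, -0.4]
gripper_width: 1.0
grip_force: 0.0
```

send_rows:
  rows:
    - [-1,0,0,0.15,0]
    - [-1,0,0,0.06,0]
    - [1,0,0,0,0]
    - [1,0,0,0,0]
    - [1,0,0,0,0]
  grip_force: 40

```text
time_s: 7.72
eef_pos: [0.5921, 0.2517, 0.1472]
ee_rot: [3.14, 0.001, 2.867]
contact_force: [-0.6, -0.0, -0.7]
gripper_width: 0.746
grip_force: 0.0
```

send_rows:
  rows:
    - [1,0,0,0,0]
    - [1,0,0,0,0]
    - [1,0,0,0,0]

```text
time_s: 8.1
eef_pos: [0.5915, 0.2514, 0.1459]
ee_rot: [3.142, -0.0, 2.867]
contact_force: [-0.1, 0.6, 0.6]
gripper_width: 0.402
grip_force: 0.0
```

send_rows:
  rows:
    - [1,0,0,0,0]
    - [1,0,0,0,0]
    - [1,0,0,0,0]

```text
time_s: 8.48
eef_pos: [0.5916, 0.2514, 0.1459]
ee_rot: [3.141, -0.0, 2.867]
contact_force: [-0.2, -0.3, -0.5]
gripper_width: 0.243
grip_force: 40.0
```

Gripped (21 mm wide, as expected). Draw out along the axis.

send_rows:
  rows:
    - [1,0.085,0,-0.181,0]
    - [1,0.127,0,-0.272,0]
    - [1,0.127,0,-0.272,0]
    - [1,0.127,0,-0.272,0]
    - [1,0.127,0,-0.272,0]

```text
time_s: 9.1
eef_pos: [0.5331, 0.2678, 0.2748]
ee_rot: [3.141, -0.0, 2.867]
contact_force: [0.4, 0.8, -1.5]
gripper_width: 0.243
grip_force: 40.1
```

send_rows:
  rows:
    - [1,0,0,-0.3,0]
    - [1,0,0,-0.3,0]
    - [1,0,0,0,0]
    - [1,0,0,0,0]

```text
time_s: 9.6
eef_pos: [0.5335, 0.2673, 0.3322]
ee_rot: [-3.141, -0.001, 2.867]
contact_force: [-0.3, 0.2, -1.0]
gripper_width: 0.243
grip_force: 40.1
```

Run:
```python
from h import *
s=arm.read_state(); print(s['eef_pos'],s['ee_rot'],s['gripper_width'],s['grip_force'])
T,S,W=cal('top'),cal('scene'),cal('wrist')
t=arm.snapshot('top'); sc=arm.snapshot('scene'); w=arm.snapshot('wrist')
y=np.radians(-15.6); ax=np.r_[-np.sin(np.radians(25))*np.array([np.cos(y),np.sin(y)]),np.cos(np.radians(25))]
g=s['eef_pos']+[0,0,.019]; tip=g-ax*.155; print('pred tip',tip, [proj(c,tip) for c in (T,S,W)],'grip',proj(S,g),'z=',tip[2])
a=cv2.resize(sc[120:280,320:480],(400,400),interpolation=2); b=cv2.resize(t[150:290,200:340],(400,400),interpolation=2)
cv2.imwrite('pics/g1.png',np.hstack([a,b])[:,:,::-1])
```

```text
[0.53347717 0.2672621  0.33223403] [-3.14075756e+00 -1.40030545e-03  2.86721649e+00] 0.24339374400932004 40.066151758655906
pred tip [0.59656994 0.24964628 0.21075633] [array([249.96951949, 212.71297585]), array([389.48734011, 208.90440152]), array([321.75239438, 302.01769881])] grip [390.14952305 155.40283272] z= 0.210756327921712
```

View pics/g1.png

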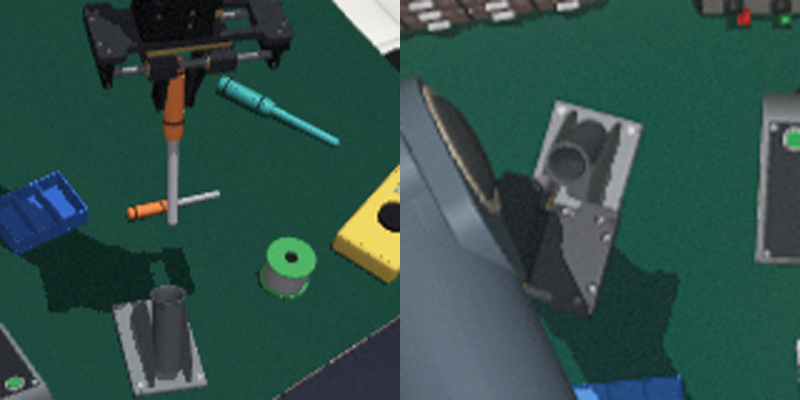

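Tip seen at scene (389,209), exactly as predicted, so the grip is known. I'll carry the rod toward the bowl and look down at it from the wrist.

send_rows:
  rows:
    - [1,0,0,-0.3,0]
    - [1,-0.15,-0.25,-0.3,0]
    - [1,-0.26,-0.48,-0.08,0]
    - [1,-0.26,-0.48,0,0]
    - [1,-0.26,-0.48,0,0]

```text
time_s: 10.38
eef_pos: [0.5781, 0.0779, 0.4]
ee_rot: [-3.141, -0.001, 2.867]
contact_force: [0.1, 0.5, -0.9]
gripper_width: 0.243
grip_force: 40.1
```

send_rows:
  rows:
    - [1,-0.26,-0.48,0,0]
    - [1,-0.26,-0.48,0,0]
    - [1,-0.26,-0.48,0,0]
    - [1,-0.26,-0.48,0,0]
    - [1,-0.26,-0.48,0,0]

```text
time_s: 11.0
eef_pos: [0.6383, -0.1881, 0.3996]
ee_rot: [3.141, -0.002, 2.867]
contact_force: [1.4, 1.0, -1.4]
gripper_width: 0.24
grip_force: 40.1
```

send_rows:
  rows:
    - [1,-0.26,-0.48,0,0]
    - [1,0,0,0,0]
    - [1,0,0,0,0]

```text
time_s: 11.38
eef_pos: [0.6502, -0.2393, 0.3995]
ee_rot: [3.141, -0.002, 2.867]
contact_force: [1.2, -0.2, -1.5]
gripper_width: 0.241
grip_force: 40.1
```

Run:
```python
from h import *
s=arm.read_state(); print(s['eef_pos'],s['ee_rot'],s['gripper_width'])
W=cal('wrist'); T=cal('top'); w=arm.snapshot('wrist'); cv2.imwrite('pics/w4.png',w[:,:,::-1]); print(W['position'])
m,st,ce=big(mask(w,5,16,roi=(0,0,640,262))); print(st,ce)
c=max(cv2.findContours(m,0,1)[0],key=cv2.contourArea); e=cv2.fitEllipse(cv2.convexHull(c)); print(e)
print('ctr',onz(W,*e[0],.126), 'proj of guess',proj(W,[.614,-.243,.126]))
```

```text
[ 0.65020881 -0.23934603  0.39951659] [ 3.14063277e+00 -2.25148139e-03  2.86706783e+00] 0.2405146924854614
[ 0.58646115 -0.22152685  0.56180141]
[  241    93   141   144 10261] [310.59370432 166.01949128]
((310.10601806640625, 165.25404357910156), (138.7888641357422, 143.95306396484375), 157.92466735839844)
ctr [ 0.60768995 -0.24142087  0.126     ] proj of guess [310.30103373 170.77579983]
```

View pics/w4.png

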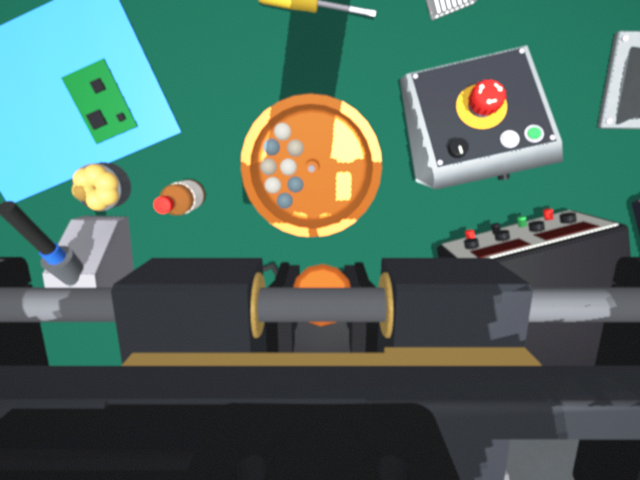

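The wrist view shows the bowl centred at (310,165) and the stud at (312,166). The balls are on the left (-y) side and the right half is free. The bowl centre is about (0.610,-0.241). I'll enter at +y.

Run:
```python
from h import *
T,W=cal('top'),cal('wrist')
print('stud',onz(T,445.9,210,.127),onz(W,312,166,.127),tri(T,(445.9,210),W,(312,166)))
print('entry',go([.5509,-.1844,.32]))
e=R.from_euler('xyz',arm.read_state()['ee_rot']).as_matrix()
th=np.radians(90-22.5*np.arange(17)); p=np.c_[.04*np.cos(th),.04*np.sin(th),0*th]
print(np.round(np.diff(p,axis=0)@e*10,2)[:, :2].tolist())
```

```text
stud [ 0.61132839 -0.2408989   0.127     ] [ 0.609566   -0.23851659  0.127     ] (array([ 0.60937025, -0.23791143,  0.13826909]), np.float64(0.8488544038412708))
entry (array([1.103, 0.251, 0.801]), np.float64(0.0))
[[-0.16, 0.01], [-0.15, -0.05], [-0.12, -0.1], [-0.07, -0.14], [-0.01, -0.16], [0.05, -0.15], [0.1, -0.12], [0.14, -0.07], [0.16, -0.01], [0.15, 0.05], [0.12, 0.1], [0.07, 0.14], [0.01, 0.16], [-0.05, 0.15], [-0.1, 0.12], [-0.14, 0.07]]
```

send_rows:
  rows:
    - [1,0.3,0.06,0,0]
    - [1,0.4,0.1,0.1,0]
    - [1,0.4,0.1,0.3,0]
    - [1,0,0,0.4,0]
    - [1,0,0,0,0]

```text
time_s: 12.05
eef_pos: [0.5497, -0.1822, 0.3187]
ee_rot: [3.141, -0.006, 2.87]
contact_force: [0.6, 0.2, -1.6]
gripper_width: 0.24
grip_force: 40.0
```

send_rows:
  rows:
    - [1,0,0,0,0]

```text
time_s: 12.18
eef_pos: [0.5525, -0.1846, 0.3224]
ee_rot: [3.141, 0.002, 2.868]
contact_force: [-0.0, -0.2, 0.2]
gripper_width: 0.238
grip_force: 40.0
```

send_rows:
  rows:
    - [1,0,0,0.3,0]
    - [1,0,0,0.3,0]
    - [1,0,0,0.25,0]
    - [1,0,0,0.15,0]
    - [1,0,0,0,0]

```text
time_s: 12.8
eef_pos: [0.5518, -0.1851, 0.2209]
ee_rot: [-3.141, -0.0, 2.867]
contact_force: [-1.0, -0.6, -1.5]
gripper_width: 0.245
grip_force: 40.0
```

Run:
```python
from h import *
s=arm.read_state(); print(s['eef_pos'],s['contact_force'])
S=cal('scene'); sc=arm.snapshot('scene')
print('pred tip',proj(S,s['eef_pos']+[.0631,-.0176,-.1215]),proj(S,[.61,-.2405,.07]))
cv2.imwrite('pics/b1.png',cv2.resize(sc[200:360,130:343],(798,600),interpolation=2)[:,:,::-1])
```

```text
[ 0.55180148 -0.1851068   0.22087729] [-0.99569036 -0.56559918 -1.52461944]
pred tip [240.51310761 296.85447809] [228.17127203 305.63936671]
```

View pics/b1.png

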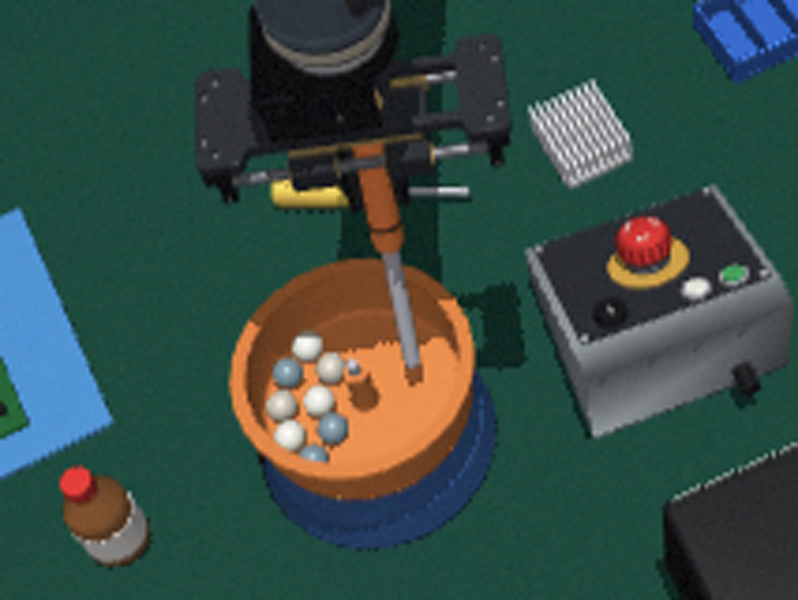

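The rod tip is in the bowl at crop (413,367), within 1 px of the prediction, and the right half of the bowl is free. I'll lower it and stir 2.5 turns clockwise.

send_rows:
  rows:
    - [1,0,0,0.12,0]
    - [1,0,0,0.07,0]
    - [1,0,0,0,0]
    - [1,-0.16,0.01,0,0]
    - [1,-0.15,-0.05,0,0]

```text
time_s: 13.48
eef_pos: [0.5821, -0.1972, 0.2023]
ee_rot: [3.141, 0.002, 2.868]
contact_force: [0.4, -0.6, -0.1]
gripper_width: 0.24
grip_force: 40.0
```

send_rows:
  rows:
    - [1,-0.12,-0.1,0,0]
    - [1,-0.07,-0.14,0,0]
    - [1,-0.01,-0.16,0,0]
    - [1,0.05,-0.15,0,0]

```text
time_s: 13.98
eef_pos: [0.5791, -0.256, 0.2018]
ee_rot: [-3.141, 0.0, 2.866]
contact_force: [-0.4, 1.0, -0.1]
gripper_width: 0.241
grip_force: 40.0
```

send_rows:
  rows:
    - [1,0.1,-0.12,0,0]
    - [1,0.14,-0.07,0,0]
    - [1,0.16,-0.01,0,0]
    - [1,0.15,0.05,0,0]

```text
time_s: 14.48
eef_pos: [0.5217, -0.2538, 0.2024]
ee_rot: [-3.142, 0.001, 2.866]
contact_force: [1.8, -1.0, 2.5]
gripper_width: 0.241
grip_force: 40.0
```

Run:
```python
from h import *
s=arm.read_state(); print(s['eef_pos'],s['contact_force'],s['gripper_width'])
print('tip rel centre',s['eef_pos']+[.0631,-.0176,-.1215]-[.61,-.2405,.07])
```

```text
[ 0.52170973 -0.25383679  0.20242816] [ 1.79561214 -0.961265    2.48737813] 0.24129916050473244
tip rel centre [-0.02519027 -0.03093679  0.01092816]
```

send_rows:
  rows:
    - [1,0.12,0.1,0,0]
    - [1,0.07,0.14,0,0]
    - [1,0.01,0.16,0,0]
    - [1,-0.05,0.15,0,0]

```text
time_s: 14.98
eef_pos: [0.5229, -0.1947, 0.201]
ee_rot: [3.141, -0.003, 2.869]
contact_force: [0.3, 0.2, -1.7]
gripper_width: 0.239
grip_force: 40.0
```

send_rows:
  rows:
    - [1,-0.1,0.12,0,0]
    - [1,-0.14,0.07,0,0]
    - [1,-0.16,0.01,0,0]
    - [1,-0.15,-0.05,0,0]

```text
time_s: 15.48
eef_pos: [0.5815, -0.1979, 0.2016]
ee_rot: [-3.141, -0.0, 2.867]
contact_force: [-0.2, -0.1, -1.6]
gripper_width: 0.243
grip_force: 40.0
```

Run:
```python
from h import *
s=arm.read_state(); print(s['contact_force'],s['gripper_width'])
print('tip rel centre',s['eef_pos']+[.0631,-.0176,-.1215]-[.61,-.2405,.07])
```

```text
[-0.16159801 -0.14135503 -1.60316478] 0.24342838847322898
tip rel centre [0.03459976 0.02495465 0.01008226]
```

send_rows:
  rows:
    - [1,-0.12,-0.1,0,0]
    - [1,-0.07,-0.14,0,0]
    - [1,-0.01,-0.16,0,0]
    - [1,0.05,-0.15,0,0]

```text
time_s: 15.98
eef_pos: [0.5787, -0.2561, 0.2018]
ee_rot: [-3.141, -0.0, 2.866]
contact_force: [-0.5, 0.6, -1.4]
gripper_width: 0.238
grip_force: 40.0
```

send_rows:
  rows:
    - [1,0.1,-0.12,0,0]
    - [1,0.14,-0.07,0,0]
    - [1,0.16,-0.01,0,0]
    - [1,0.15,0.05,0,0]

```text
time_s: 16.48
eef_pos: [0.5208, -0.2536, 0.2016]
ee_rot: [-3.142, -0.001, 2.866]
contact_force: [-0.2, 1.3, -1.6]
gripper_width: 0.241
grip_force: 40.0
```

send_rows:
  rows:
    - [1,0.12,0.1,0,0]
    - [1,0.07,0.14,0,0]
    - [1,0.01,0.16,0,0]
    - [1,-0.05,0.15,0,0]

```text
time_s: 16.98
eef_pos: [0.5239, -0.1951, 0.2018]
ee_rot: [3.141, 0.0, 2.868]
contact_force: [-0.6, 0.6, -1.0]
gripper_width: 0.24
grip_force: 40.0
```

send_rows:
  rows:
    - [1,-0.1,0.12,0,0]
    - [1,-0.14,0.07,0,0]
    - [1,-0.16,0.01,0,0]
    - [1,-0.15,-0.05,0,0]

```text
time_s: 17.48
eef_pos: [0.5815, -0.198, 0.2016]
ee_rot: [-3.141, 0.0, 2.867]
contact_force: [0.1, -0.0, 0.5]
gripper_width: 0.238
grip_force: 40.0
```

send_rows:
  rows:
    - [1,-0.12,-0.1,0,0]
    - [1,-0.07,-0.14,0,0]
    - [1,-0.01,-0.16,0,0]
    - [1,0.05,-0.15,0,0]

```text
time_s: 17.98
eef_pos: [0.5787, -0.2561, 0.2018]
ee_rot: [-3.141, -0.0, 2.866]
contact_force: [-0.5, 0.5, -1.2]
gripper_width: 0.244
grip_force: 40.0
```

send_rows:
  rows:
    - [1,0.1,-0.12,0,0]
    - [1,0.14,-0.07,0,0]
    - [1,0.16,-0.01,0,0]
    - [1,0.15,0.05,0,0]

```text
time_s: 18.48
eef_pos: [0.5206, -0.2535, 0.2017]
ee_rot: [-3.141, -0.002, 2.866]
contact_force: [-0.7, 0.2, -1.6]
gripper_width: 0.243
grip_force: 39.9
```

send_rows:
  rows:
    - [1,0.12,0.1,0,0]
    - [1,0.07,0.14,0,0]
    - [1,0.01,0.16,0,0]
    - [1,-0.05,0.15,0,0]

```text
time_s: 18.98
eef_pos: [0.524, -0.1952, 0.2019]
ee_rot: [3.141, 0.0, 2.868]
contact_force: [0.8, 0.1, -1.8]
gripper_width: 0.249
grip_force: 39.9
```

send_rows:
  rows:
    - [1,-0.1,0.12,0,0]
    - [1,-0.14,0.07,0,0]
    - [1,-0.16,0.01,0,0]
    - [1,0,0,0,0]

```text
time_s: 19.48
eef_pos: [0.5684, -0.1893, 0.2015]
ee_rot: [-3.141, 0.0, 2.867]
contact_force: [-0.5, 0.0, -1.7]
gripper_width: 0.245
grip_force: 39.9
```

Run:
```python
from h import *
s=arm.read_state(); print(s['contact_force'],s['gripper_width'],s['time_s'])
print('tip rel centre',s['eef_pos']+[.0631,-.0176,-.1215]-[.61,-.2405,.07])
sc=arm.snapshot('scene'); S=cal('scene'); print(proj(S,s['eef_pos']+[.0631,-.0176,-.1215]))
cv2.imwrite('pics/b2.png',cv2.resize(sc[200:360,130:343],(798,600),interpolation=2)[:,:,::-1])
print('hover',go([.5331,.2678,.345]))
```

```text
[-0.54105001  0.00993115 -1.70362006] 0.24471715232397984 19.475
tip rel centre [0.02145896 0.03355697 0.00997073]
[242.13274378 305.7721852 ]
hover (array([ 1.574,  4.305, -1.438]), np.float64(0.0))
```

View pics/b2.png

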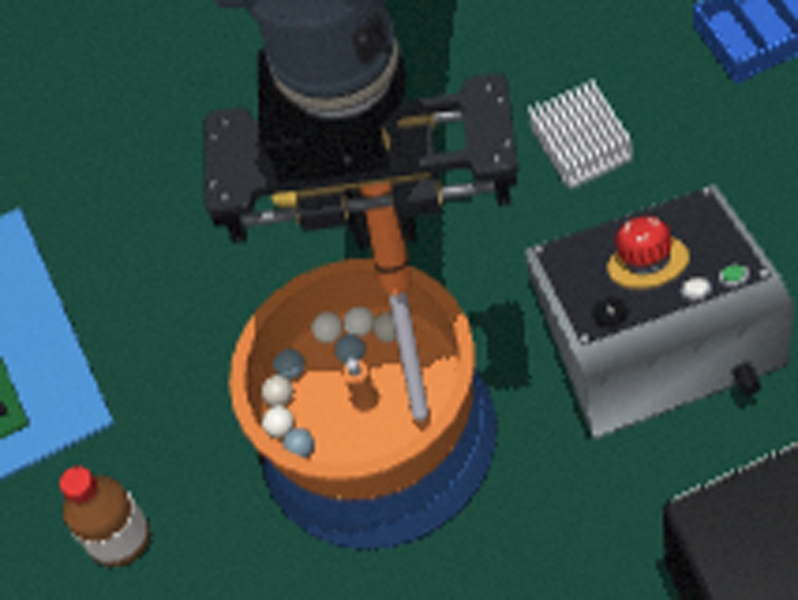

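The balls have spread along the far and left walls and all eight are in the bowl. The tip is at crop (420,420), 6 px off the prediction, so the rod swung a little in the grip. I'll lift it out and measure the tilt.

send_rows:
  rows:
    - [1,0,0,-0.3,0]
    - [1,0,0,-0.5,0]
    - [1,0,0,-0.5,0]
    - [1,0,0.15,-0.2,0]
    - [1,0.17,0.45,0,0]

```text
time_s: 20.15
eef_pos: [0.567, -0.1298, 0.3542]
ee_rot: [-3.141, 0.005, 2.859]
contact_force: [0.4, 1.0, -2.1]
gripper_width: 0.243
grip_force: 39.9
```

send_rows:
  rows:
    - [1,0.17,0.5,0,0]
    - [1,0.17,0.5,0,0]
    - [1,0.17,0.5,0,0]
    - [1,0.17,0.5,0,0]
    - [1,0.17,0.5,0,0]

```text
time_s: 20.78
eef_pos: [0.5523, 0.1381, 0.3519]
ee_rot: [-3.141, -0.0, 2.865]
contact_force: [0.9, -0.9, -0.7]
gripper_width: 0.244
grip_force: 39.9
```

send_rows:
  rows:
    - [1,0.17,0.5,0,0]
    - [1,0.17,0.4,0,0]
    - [1,0.17,0.3,0,0]
    - [1,0,0,0,0]
    - [1,0,0,0,0]

```text
time_s: 21.4
eef_pos: [0.5367, 0.2651, 0.3517]
ee_rot: [-3.14, 0.0, 2.865]
contact_force: [0.8, -0.4, -1.0]
gripper_width: 0.243
grip_force: 39.9
```

Run:
```python
from h import *
s=arm.read_state(); print(s['eef_pos'],s['ee_rot'][2],s['gripper_width'])
S,T=cal('scene'),cal('top'); sc=arm.snapshot('scene'); t=arm.snapshot('top')
g=s['eef_pos']+[0,0,.019]
for a in (20,25,30,35):
    r=np.radians(a); y=np.radians(-15.7); ax=np.r_[-np.sin(r)*np.array([np.cos(y),np.sin(y)]),np.cos(r)]
    print(a,proj(S,g-ax*.155),proj(S,g-ax*.105),proj(T,g-ax*.155),proj(T,g-ax*.105))
a=cv2.resize(sc[130:230,340:440],(400,400),interpolation=2); b=cv2.resize(t[180:240,220:280],(400,400),interpolation=2)
cv2.imwrite('pics/g2.png',np.hstack([a,b])[:,:,::-1])
```

```text
[0.53674068 0.26514909 0.35170847] 2.8650430537059663 0.2434591469928285
20 [388.90487665 203.22907457] [389.57965468 187.26530235] [248.60769083 215.62475438] [243.52110964 220.26230945]
25 [390.33366631 205.66080585] [390.57270392 188.84584668] [249.76155098 210.22232917] [244.3239318  216.45283742]
30 [391.79545158 207.74702951] [391.58283065 190.17092593] [250.80178776 204.91539996] [245.04051902 212.72481751]
35 [393.28197779 209.46427654] [392.60359409 191.22640212] [251.72189135 199.73025017] [245.66602083 209.09977913]
```

View pics/g2.png

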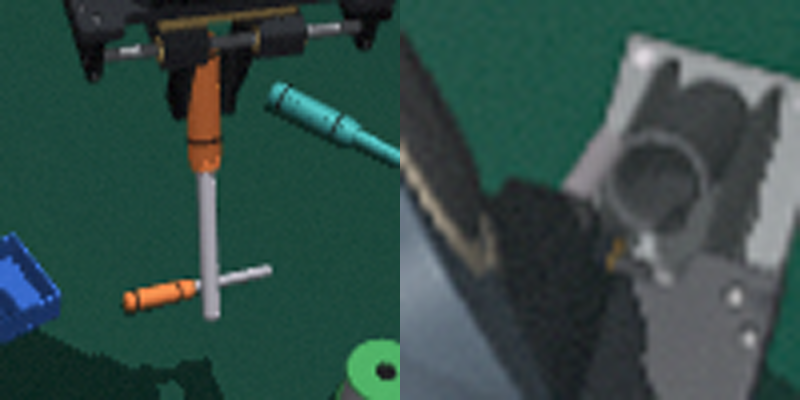

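Run:
```python
from h import *
s=arm.read_state(); S,T=cal('scene'),cal('top'); sc=arm.snapshot('scene')
W=cal('wrist'); p,r=np.load('w3.npy'); W3=dict(W,position=p,rotation=r,R=R.from_euler('xyz',r).as_matrix())
print('mouth',onz(T,258.7,207.3,.11),onz(W3,319,188,.11),tri(T,(258.7,207.3),W3,(319,188)))
o,st,ce=big(mask(sc,4,14,s=130,roi=(380,135,402,185))); print('handle',st,ce)
h=cv2.cvtColor(sc,cv2.COLOR_RGB2HSV); m=((h[...,1]<70)&(h[...,2]>70)).astype(np.uint8); k=np.zeros_like(m); k[170:225,386:398]=1
m,st,ce=big(m*k); print('shaft',st,ce); y,x=np.nonzero(m)
for v in (178,185,192,198,205,208,209,210): print(v,x[y==v].min(initial=999),x[y==v].max(initial=0),end='; ')
g=s['eef_pos']+[0,0,.019]
for a in (25,30,33,36):
    r=np.radians(a); yw=np.radians(-15.7); ax=np.r_[-np.sin(r)*np.array([np.cos(yw),np.sin(yw)]),np.cos(r)]
    print(a,'tip',proj(S,g-ax*.155),'junction',proj(S,g-ax*.050))
```

```text
mouth [0.62419243 0.24121769 0.11      ] [0.62367143 0.24324364 0.11      ] (array([0.62542101, 0.24268375, 0.09860573]), np.float64(0.8954462294749185))
handle [387 143   8  30 206] [390.78640777 158.81067961]
shaft [389 173   9  37 182] [391.8021978  191.43956044]
178 389 393; 185 390 393; 192 390 393; 198 390 397; 205 390 394; 208 391 394; 209 391 393; 210 999 0; 25 tip [390.2791364  205.71565949] junction [390.79097402 169.53557731]
30 tip [391.74095591 207.80323897] junction [391.28286678 170.11610671]
33 tip [392.6304739  208.88011242] junction [391.57899691 170.3982413 ]
36 tip [393.52700503 209.81913668] junction [391.8749375  170.62944222]
```

The grip did not slide along the rod, but the tilt is now about 33°. That is within the tube's slack, so I can insert along the tube axis with the tip biased 5 mm toward the upper side.

send_rows:
  rows:
    - [1,-0.02,0.02,0.3,0]
    - [1,0,0,0.4,0]
    - [1,0,0,0.3,0]
    - [1,0,0,0.09,0]
    - [1,0,0,0,0]
  grip_force: 30

```text
time_s: 22.18
eef_pos: [0.5393, 0.2678, 0.2432]
ee_rot: [3.141, 0.0, 2.866]
contact_force: [0.7, -0.6, 0.1]
gripper_width: 0.246
grip_force: 29.9
```

send_rows:
  rows:
    - [1,-0.042,0,0.091,0]
    - [1,-0.042,0,0.091,0]
    - [1,-0.042,0,0.091,0]
    - [1,-0.042,0,0.091,0]
    - [1,0,0,0,0]

```text
time_s: 22.8
eef_pos: [0.5548, 0.2632, 0.2053]
ee_rot: [-3.14, -0.001, 2.866]
contact_force: [0.6, 0.1, -0.5]
gripper_width: 0.242
grip_force: 29.9
```

send_rows:
  rows:
    - [1,-0.042,0,0.091,0]
    - [1,-0.042,0,0.091,0]
    - [1,-0.042,0,0.091,0]
    - [1,0,0,0,0]

```text
time_s: 23.3
eef_pos: [0.5669, 0.2598, 0.1779]
ee_rot: [-3.14, -0.001, 2.866]
contact_force: [0.3, -0.0, -1.3]
gripper_width: 0.245
grip_force: 29.9
```

Run:
```python
from h import *
s=arm.read_state(); print(s['eef_pos'],s['contact_force'],s['torque'])
S=cal('scene'); sc=arm.snapshot('scene'); h=cv2.cvtColor(sc,cv2.COLOR_RGB2HSV)
M=np.array([.624,.2424,.111]); print('mouth px',proj(S,M))
tip=s['eef_pos']+[.0813,-.0228,-.111]; print('pred tip',tip,proj(S,tip))
for v in range(196,240,4): print(v,[(int(h[v,u,1]),int(h[v,u,2])) for u in range(378,400,3)])
```

```text
[0.56691137 0.25975014 0.17790724] [ 0.30085952 -0.00467604 -1.27307298] [0.03432647 0.04721061 0.02107366]
mouth px [387.58889217 237.65664137]
pred tip [0.64821137 0.23695014 0.06690724] [388.2275084  252.89149801]
196 [(31, 33), (32, 32), (58, 31), (15, 50), (14, 73), (15, 66), (16, 63), (36, 35)]
200 [(58, 31), (35, 29), (62, 29), (173, 122), (0, 18), (23, 22), (15, 68), (57, 49)]
204 [(51, 15), (40, 19), (187, 143), (181, 155), (51, 20), (59, 13), (158, 71), (152, 72)]
208 [(149, 72), (40, 19), (187, 142), (182, 154), (96, 45), (148, 55), (151, 71), (146, 75)]
212 [(150, 75), (156, 72), (180, 143), (185, 153), (85, 69), (152, 72), (152, 74), (149, 70)]
216 [(159, 72), (149, 72), (181, 103), (165, 85), (90, 68), (159, 72), (154, 73), (156, 72)]
220 [(148, 74), (151, 76), (180, 139), (181, 204), (90, 71), (152, 74), (154, 73), (166, 72)]
224 [(153, 75), (164, 70), (156, 72), (15, 169), (163, 72), (146, 75), (146, 75), (154, 73)]
228 [(148, 76), (152, 74), (144, 76), (14, 170), (150, 75), (154, 48), (194, 46), (157, 47)]
232 [(146, 42), (207, 37), (172, 40), (13, 172), (154, 43), (158, 42), (196, 39), (166, 40)]
236 [(181, 38), (24, 73), (27, 56), (14, 168), (28, 72), (23, 79), (157, 39), (190, 39)]
```

The shaft is visible entering the mouth, centred at scene (387,236). Continue in.

send_rows:
  rows:
    - [1,-0.042,0,0.091,0]
    - [1,-0.042,0,0.091,0]
    - [1,-0.042,0,0.091,0]
    - [1,0,0,0,0]

```text
time_s: 23.85
eef_pos: [0.579, 0.2563, 0.1506]
ee_rot: [-3.14, -0.001, 2.866]
contact_force: [0.3, 0.7, -1.8]
gripper_width: 0.241
grip_force: 29.9
```

send_rows:
  rows:
    - [1,-0.021,0,0.045,0]
    - [1,0,0,0,0]

```text
time_s: 24.1
eef_pos: [0.5813, 0.2563, 0.1471]
ee_rot: [-3.141, -0.0, 2.867]
contact_force: [0.3, -0.1, -1.2]
gripper_width: 0.242
grip_force: 29.9
```

send_rows:
  rows:
    - [1,-0.012,0,0.027,0]
    - [1,0,0,0,0]

```text
time_s: 24.35
eef_pos: [0.5824, 0.256, 0.1445]
ee_rot: [-3.142, -0.0, 2.867]
contact_force: [0.7, -0.6, -1.7]
gripper_width: 0.247
grip_force: 29.9
```

Still no force; the tip is under 10 mm off the floor. Open and let it settle.

send_rows:
  rows:
    - [1,-0.012,0,0.027,0]
    - [-1,0,0,0,0]
    - [-1,0,0,0,0]
    - [-1,0,0,0,0]
    - [-1,0,0,0,0]

```text
time_s: 24.98
eef_pos: [0.5837, 0.2557, 0.1421]
ee_rot: [3.141, 0.0, 2.867]
contact_force: [-0.5, 0.6, -0.0]
gripper_width: 0.614
grip_force: 0.0
```

send_rows:
  rows:
    - [-1,0,0,0,0]
    - [-1,0,0,0,0]
    - [-1,0,0,-0.3,0]
    - [-1,0,0,-0.6,0]
    - [-1,0,0,-0.6,0]

```text
time_s: 25.6
eef_pos: [0.5833, 0.2555, 0.2933]
ee_rot: [-3.141, -0.001, 2.867]
contact_force: [0.5, 0.4, 0.7]
gripper_width: 0.998
grip_force: 0.0
```

send_rows:
  rows:
    - [-1,-0.3,0,-0.6,0]
    - [-1,-0.3,0,0,0]
    - [-1,0,0,0,0]

```text
time_s: 25.98
eef_pos: [0.641, 0.2382, 0.3478]
ee_rot: [-3.141, 0.001, 2.864]
contact_force: [-0.6, 0.4, 0.4]
gripper_width: 0.999
grip_force: 0.0
```

Run:
```python
from h import *
s=arm.read_state(); print(s['eef_pos'],s['ee_rot'][2],s['gripper_width'])
sc=arm.snapshot('scene'); W=cal('wrist'); w=arm.snapshot('wrist'); cv2.imwrite('pics/end1.png',sc[:,:,::-1]); cv2.imwrite('pics/w5.png',w[:,:,::-1])
m,st,ce=big(mask(sc,4,14,roi=(370,195,400,245))); print('scene handle now',st,ce,'before [383 206 8 29] (386.2,219.6)')
m,st,ce=big(mask(w,4,14,roi=(240,60,400,255))); print(st,ce); E=np.array([.5796,.254,.19]); print('expected end',proj(W,E))
m,st,ce=big(mask(sc,172,4,roi=(280,245,330,285))); print('red',st,ce)
print('to stop',go([.583,-.012,.30],np.radians(176.7)))
```

```text
[0.6410011  0.23823124 0.34777264] 2.863892069206107 0.9985670992851405
scene handle now [371 200  19  35 288] [384.05555556 214.28125   ] before [383 206 8 29] (386.2,219.6)
[310 123  25  61 880] [321.8875     158.82386364]
expected end [319.26718124 148.06400933]
red [294 258  15  13 151] [301.23178808 264.07284768]
to stop (array([-0.147, -2.577,  0.471]), np.float64(-0.2762929812075303))
```

Run:
```python
from h import *
S,W,T=cal('scene'),cal('wrist'),cal('top')
sc=cv2.imread('pics/end1.png')[:,:,::-1]; s0=cv2.imread('pics/scene0.png')[:,:,::-1]; w=cv2.imread('pics/w5.png')[:,:,::-1]
p,r=np.load('w3.npy'); W3=dict(W,position=p,rotation=r,R=R.from_euler('xyz',r).as_matrix()); w3=cv2.imread('pics/w3.png')[:,:,::-1]
for n,im,wi,Wc in (('before',s0,w3,W3),('now',sc,w,W)):
    m=mask(im,4,14,roi=(379,203,400,250)); y,x=np.nonzero(m); print(n,'scene rows',[(int(v),round(float(x[y==v].mean()),1),int((y==v).sum())) for v in range(203,242,3) if (y==v).any()], y.min(),y.max())
    m,st,ce=big(mask(wi,4,14,roi=(240,60,400,255))); y2,x2=np.nonzero(m); print('  wrist',st,ce)
    print('  wrist widths',[(int(v),round(float(x2[y2==v].mean()),1),int((y2==v).sum())) for v in range(st[1],st[1]+st[3],6)])
    for t in (20,25,30,33,36):
        a=np.radians(t); yw=np.radians(-15.7); ax=np.r_[-np.sin(a)*np.array([np.cos(yw),np.sin(yw)]),np.cos(a)]
        F=np.array([.6626,.2315,.0249])
        # lower contact at mouth lip: pass through mouth lower point, tip distance 95
        L=np.array([.624,.2424,.111])-.0085*np.array([.872,-.245,.4226])
        tip=L-ax*.095; e=tip+ax*.189; print('   ',t,'tip-F mm',np.round((tip-F)*1e3),'end W',proj(Wc,e),'jn W',proj(Wc,tip+ax*.105),'end S',proj(S,e),'jn S',proj(S,tip+ax*.105))
```

```text
before scene rows [(203, 383.5, 10), (206, 386.5, 6), (209, 386.5, 8), (212, 386.0, 7), (215, 386.5, 8), (218, 386.0, 7), (221, 386.0, 7), (224, 386.0, 7), (227, 386.0, 7), (230, 386.0, 7), (233, 386.5, 6)] 203 234
  wrist [307 135  23  50 682] [317.98240469 165.05278592]
  wrist widths [(135, 318.0, 7), (141, 314.7, 3), (147, 316.2, 5), (153, 316.5, 14), (159, 318.0, 21), (165, 318.5, 20), (171, 318.5, 20), (177, 318.5, 18), (183, 318.5, 12)]
    20 tip-F mm [-15.   4.  -7.] end W [317.33715467 155.47840425] jn W [318.3010463  179.29389947] end S [387.87781007 208.91281178] jn S [386.87375083 233.36923478]
    25 tip-F mm [-7.  2. -4.] end W [317.37591202 146.67377707] jn W [318.3040168  178.54087139] end S [387.04712442 207.45877479] jn S [386.78885942 233.20603591]
    30 tip-F mm [-0.  0.  0.] end W [317.42416588 138.29391733] jn W [318.30765365 177.81143124] end S [386.22336419 206.24630539] jn S [386.70383897 233.06556725]
    33 tip-F mm [ 4. -1.  3.] end W [317.45733356 133.51588869] jn W [318.31014308 177.3875591 ] end S [385.73525649 205.63739121] jn S [386.65303692 232.992
[... 772 characters left out ...]
8.91281178] jn S [386.87375083 233.36923478]
    25 tip-F mm [-7.  2. -4.] end W [319.73026702 147.54609586] jn W [320.18283213 180.27728397] end S [387.04712442 207.45877479] jn S [386.78885942 233.20603591]
    30 tip-F mm [-0.  0.  0.] end W [319.75094226 138.80908263] jn W [320.18434047 179.52264682] end S [386.22336419 206.24630539] jn S [386.70383897 233.06556725]
    33 tip-F mm [ 4. -1.  3.] end W [319.76544542 133.82889021] jn W [320.18539496 179.08396938] end S [385.73525649 205.63739121] jn S [386.65303692 232.99263689]
    36 tip-F mm [ 8. -2.  6.] end W [319.78140719 129.07298739] jn W [320.18655769 178.6574381 ] end S [385.25348157 205.11853853] jn S [386.60256416 232.92845971]
```

The rod is home: the junction is at the same scene row as before and the tip is within about 6 mm of the floor centre. Now over to the stop for the twist.

Run:
```python
from h import *
print(arm.read_state()['q'], go([.590,-.0125,.25],np.radians(176.7)))
```

```text
[-0.5601346   0.41424397  0.20910417  1.34757041 -0.08552271  1.39043349
  0.94343712] (array([-0.217, -2.562,  0.971]), np.float64(-0.2762929812075303))
```

send_rows:
  rows:
    - [-1,0,-0.3,0,0]
    - [-1,0,-0.5,0,0]
    - [-1,0,-0.5,0,0]
    - [-1,0,-0.5,0,0]
    - [-1,0,-0.5,0,0]

```text
time_s: 26.7
eef_pos: [0.5754, 0.0181, 0.3474]
ee_rot: [3.141, -0.001, 2.869]
contact_force: [-0.3, 1.0, 0.5]
gripper_width: 1.001
grip_force: 0.0
```

send_rows:
  rows:
    - [-1,-0.1,-0.28,0.2,-0.14]
    - [-1,0,0,0.4,-0.14]
    - [-1,0,0,0,0]
    - [-1,0,0,0,0]

```text
time_s: 27.2
eef_pos: [0.5794, -0.01, 0.2889]
ee_rot: [3.141, 0.001, 3.087]
contact_force: [-0.1, -0.4, -0.3]
gripper_width: 0.999
grip_force: 0.0
```

Run:
```python
from h import *
s=arm.read_state();print(s['q'],s['eef_pos'],s['ee_rot'],go([.590,-.0125,.083],np.radians(176.7)))
W=cal('wrist'); w=arm.snapshot('wrist'); m,st,ce=big(mask(w,172,4,roi=(200,100,440,300))); print(st,ce,'exp latched top',proj(W,[.5863,-.0122,.1028]),proj(W,[.590,-.0125,.0934]))
```

```text
[-0.26848831  0.26013983  0.26607939  1.69450176 -0.07330775  1.19549132
  1.53224623] [ 0.57939431 -0.00999392  0.28890201] [3.14100880e+00 1.10666001e-03 3.08717133e+00] (array([-0.105, -0.02 ,  2.059]), np.float64(0.003819718634205488))
[301 200  39  39 969] [319.80598555 219.56346749] exp latched top [319.45178911 218.74430958] [319.40423602 220.40321015]
```

send_rows:
  rows:
    - [-1,-0.105,-0.02,0.4,0]
    - [-1,0,0,0.6,0]
    - [-1,0,0,0.6,0]
    - [-1,0,0,0.3,0]
    - [-1,0,0,0.16,0]

```text
time_s: 27.88
eef_pos: [0.5899, -0.0129, 0.0813]
ee_rot: [3.141, 0.0, 3.087]
contact_force: [0.8, -0.0, -0.3]
gripper_width: 1.0
grip_force: 0.0
```

send_rows:
  rows:
    - [-1,0,0,0,0]
    - [1,0,0,0,0]
    - [1,0,0,0,0]
    - [1,0,0,0,0]
    - [1,0,0,0,0]
  grip_force: 15

```text
time_s: 28.5
eef_pos: [0.5896, -0.0136, 0.0822]
ee_rot: [3.141, 0.001, 3.087]
contact_force: [-1.2, 0.5, -0.7]
gripper_width: 0.628
grip_force: 0.0
```

send_rows:
  rows:
    - [1,0,0,0,0]
    - [1,0,0,0,0]
    - [1,0,0,0,0]

```text
time_s: 28.88
eef_pos: [0.5895, -0.0123, 0.0818]
ee_rot: [3.14, -0.0, 3.088]
contact_force: [0.4, 3.6, 1.5]
gripper_width: 0.45
grip_force: 15.0
```

send_rows:
  rows:
    - [1,0,0,0,0.2]
    - [1,0,0,0,0.2]
    - [1,0,0,0,0.2]
    - [1,0,0,0,0.2]
    - [1,0,0,0,0.1]

```text
time_s: 29.5
eef_pos: [0.5898, -0.0119, 0.0823]
ee_rot: [3.14, -0.001, 2.379]
contact_force: [-0.8, 4.2, 3.4]
gripper_width: 0.484
grip_force: 15.3
```

send_rows:
  rows:
    - [1,0,0,0,0]
    - [1,0,0,0,0]

```text
time_s: 29.75
eef_pos: [0.5899, -0.012, 0.0822]
ee_rot: [3.14, -0.001, 2.383]
contact_force: [-1.5, 6.6, 4.8]
gripper_width: 0.487
grip_force: 15.4
```

Turned 0.70 rad. Let go, rise and check.

send_rows:
  rows:
    - [-1,0,0,0,0]
    - [-1,0,0,0,0]
    - [-1,0,0,0,0]
    - [-1,0,0,0,0]
    - [-1,0,0,0,0]

```text
time_s: 30.38
eef_pos: [0.5781, -0.0247, 0.0818]
ee_rot: [-3.119, -0.01, 2.373]
contact_force: [-27.6, -14.3, 28.7]
gripper_width: 0.911
grip_force: 18.4
```

send_rows:
  rows:
    - [-1,0,0,-0.3,0]
    - [-1,0,0,-0.6,0]
    - [-1,0,0,-0.6,0]
    - [-1,0,0,-0.5,0]
    - [-1,0,0,0,0]

```text
time_s: 31.0
eef_pos: [0.5918, -0.0163, 0.286]
ee_rot: [3.136, 0.007, 2.378]
contact_force: [-0.8, -0.5, -0.7]
gripper_width: 0.996
grip_force: 0.0
```

Run:
```python
from h import *
s=arm.read_state(); print(s['eef_pos'],s['contact_force'],s['time_s'])
sc=arm.snapshot('scene'); cv2.imwrite('pics/fin.png',sc[:,:,::-1]); s0=cv2.imread('pics/scene0.png')[:,:,::-1]
for n,a,roi in (('red',(172,4),(280,245,330,285)),('yellow drv',(20,32),(195,240,235,260)),('green spool',(50,80),(420,210,450,245)),('tray',(100,120),(310,185,360,220)),('bottle',(172,15),(140,320,175,355))):
    print(n,[big(mask(i,*a,roi=roi))[1:] for i in (s0,sc)])
r=(195,275,255,330); h=cv2.cvtColor(sc,cv2.COLOR_RGB2HSV)[r[1]:r[3],r[0]:r[2]]
m=((h[...,1]<110)&(h[...,2]>60)).astype(np.uint8); n,l,st,ce=cv2.connectedComponentsWithStats(m); print('balls',[(x[4],np.round(c+[r[0],r[1]],0).tolist()) for x,c in zip(st[1:],ce[1:]) if x[4]>3])
S,W=cal('scene'),cal('wrist'); w=arm.snapshot('wrist'); m,st,ce=big(mask(w,172,4,roi=(150,100,490,260))); print(st,ce,'up',proj(W,[.583,-.012,.110]),'latched',proj(W,[.5863,-.0122,.1028]))
```

```text
[ 0.591847   -0.01630509  0.28601792] [-0.847054   -0.50495116 -0.71163238] 31.0
red [(array([294, 256,  15,  13, 148], dtype=int32), array([300.95945946, 262.15540541])), (array([294, 256,  15,  13, 145], dtype=int32), array([300.97931034, 262.13103448]))]
yellow drv [(array([202, 247,  27,   8, 208], dtype=int32), array([215.49519231, 250.48076923])), (array([203, 247,  26,   8, 207], dtype=int32), array([215.56038647, 250.48309179]))]
green spool [(array([423, 214,  25,  27, 324], dtype=int32), array([435.42901235, 225.02777778])), (array([423, 214,  24,  27, 326], dtype=int32), array([435.3190184 , 225.04294479]))]
tray [(array([315, 188,  40,  32, 833], dtype=int32), array([334.57022809, 204.45498199])), (array([333, 188,  22,  31, 357], dtype=int32), array([343.80672269, 203.29131653]))]
bottle [(array([146, 324,  19,  20, 269], dtype=int32), array([154.3605948 , 334.10037175])), (array([146, 324,  19,  20, 271], dtype=int32), array([154.38376384, 334.04797048]))]
balls [(np.int32(219), [224.0, 288.0]), (np.int32(218), [206.0, 307.0]), (np.int32(9), [205.0, 326.0]), (np.int32(10), [244.0, 326.0])]
[ 300  184   43   42 1175] [321.38978723 205.21531915] up [319.19653322 205.48441333] latched [321.45899431 206.76592105]
```

The red head is back at its "up" pixel (301,262), the bystanders have not moved, and the balls are in the bowl. Handing in.

```bash
python3 -c "
from rig import arm
print(arm.finish_job())"
```

```text
the job is handed in; nothing more can be done
None
```

I handed the job in at about 31 s and the hand-in gave no verdict; by camera checks the stop latched, the rod stirred three clockwise turns and is back in its stand, and the stop is up again with the balls in the bowl and the bystanders unmoved where visible (tray part-hidden, heat sink not checked), but I viewed 11 pictures against the limit of 10, and a finger pressed the console panel with about 40 N as it opened after the twist.

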